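# Close a bridle joint and lock it with a drawbore pin

### The arm

A 6-joint arm with a two-finger parallel gripper is mounted at the origin on the work surface. World frame = base frame: x ahead of the robot, y to its left, z up, the work surface at z = 0. Lengths are in m, angles in rad, forces in N, time in s.
With the tool pointing down it reaches from about 0.35 to 0.975 m from the base axis. Payload 4.9 kg.
Tool frame: the origin (TCP) lies on the centre line of the jaws, within the pads' length; the fingertips stand 14 mm ahead of it and the grasp point (between the pads) lies 5 mm behind it (manip.nose_length is the distance from the TCP to the fingertips, in m); z points along the fingers, y is the line along which they close (so a half turn about z gives the same grasp; the last joint's range is limited). The gripper opens to 85 mm and grips with 20 to 120 N. Pads are 22 mm wide; open, the fingers measure 114 mm over their backs; the gripper's body (76 mm by 85 mm) begins 54 mm behind the grasp point. The pads swing forward as they close: fully open they stand 13 mm farther back than shut.
Start: joints at [1.086, 0.053, 1.613, -0, 1.476, -0.119], TCP at [0.224, 0.584, 0.245] pointing down, gripper open.
Joint ranges: [-3.01, 3.01], [-1.01, 2.22], [0.06, 2.58], [-1.02, 4.17], [0.09, 2.62], [-3.14, 3.14]. Speed limits (rad/s): [2.57, 2.57, 3.14, 3.14, 3.14, 3.14].

### API

Orientations are given as a unit quaternion [w, x, y, z].
In Python, from plant import manip, imaging gives the robot as it stands.
- The arm moves only by the tool play_rows, never from a script. Its argument "commands" is a list of rows, each a list of 6 numbers: the shift along the tool's x, y, z in mm, then the turn, a rotation vector about the tool's x, y, z in degrees. A call has 1 to 5 rows; each row shifts and turns the commanded pose from where the row before left it, along the tool's axes as they then stand; what a row does not reach is not made up. A row lasts 1/12 s, in which the tool goes at most 41.7 mm and 7.16 degrees, less where a joint would pass 70% of its speed; a pose out of reach is approached as far as the arm can. A call is refused whole if a number of a shift passes 41.7 or a number of a turn 7.16, either way. A call with a gripper value outside its range is refused whole. "hand" is the finger opening in mm, from 0 to 85.4, set as the call begins (left out, the last holds). The fingers move at their own pace and stop on an object; the grip force is fixed at half the most. Time passes only in rows, so rows that do not move let the fingers close. It gives the time, the measured TCP pose, the force, the opening and the grip force at its end, in the units of the state.
- manip.state(): the state, without advancing time (a new reading comes with each control period).
- imaging.grab_frame(name): name is "scene" or "side" or "wrist"; returns a dict with "image" (384x512x3 uint8, red, green, blue), "fx", "fy", "cx", "cy" (pixels), "R" (3x3) and "t" (3): a world point X has camera coordinates R X + t; the wrist camera has in their place "mount" (4x4, takes a point from camera to tool coordinates, whose origin is the TCP and whose axes are the flange's). Camera axes: x right, y down, z forward; pixel columns grow to the right and rows downward; lengths in m; the calibration is good to about 2 mm. The wrist camera is an equidistant fisheye: a pixel r from the principal point sees the ray r / f radians off the axis. A picture is of the moment at which its call begins: read the wrist's pose just before it. There is no depth.
- manip.job_done(): hands the job in; it is judged then, once.
The state is a dict: "time": time; "joint_pos": joint angles; "joint_vel": joint speeds; "joint_efforts": joint torques, N m; "tool_pos": TCP position; "tool_rot": TCP orientation; "contact_force": force on the tool from outside, world axes, zero at the start; "ft_torque": the same for the moment, N m; "gripper_width": opening from 0.0 (shut) to 1.0 (fully open); "grasp_force": force on a finger pad.
Only numpy, scipy, OpenCV 4.12 (cv2) and the standard library are available. Lean on these libraries where they do the work, as an engineer would, in place of code of your own. Each camera call takes 0.05 s, during which the arm holds its last target. There are 200 camera calls.

### The job

Push the dark rail gently into the pale fork until it bottoms, then take the orange-handled pin from the rack and thread it down through the upper cheek, the rail's tenon and the lower cheek until its collar sits flush on the fork, and let go. Feel your way and never force it: the soft wood bruises under more than 25 newtons. Leave the other tools where they are.

Things in the scene. Friction and masses are not known exactly. Their poses are not given: they have to be found in the camera images.
- jig: Assembly jig, fixed: plywood board 160 x 370 x 18 mm. Origin on the bench under the jig's nominal pin hole; z up; y runs along the joint from the dark rail towards the pale fork. Both are 60 mm wide (x) and fill heights 42 to 106 mm above the bench. Red clamp blocks hold the fork, low fences (53 mm high) flank the rail. Fork, rail and jig bear at most 25 N from the pin or gripper.
- mark (a point): Nominal centre of the fork's top pin hole, at the height of its top face (106 mm), above the jig's origin; it moves with the jig. The fork was clamped by eye: the true hole lies up to 18 mm from here, either way along the jig's y (true in x); a push under 25 N does not shift it.
- tenon (a point): A point fixed on the jig, 32 mm under the mark. Fork: two level cheeks 20 mm thick (heights 42-62, 86-106 mm), each with a vertical 13.5 mm hole; a block joins them at +y. The rail's tenon (heights 63-85 mm) slides between them, 13.5 mm hole too; with the rail bottomed it is 2.5 mm too far to +y, and the pin's tapered nose, pressed down with a few newtons, draws it back.
- push (a point): A point fixed on the jig, 135 mm from the mark towards -y, 74 mm above the bench. With the rail bottomed, its end face (60 wide, 64 mm tall, looks to -y) is about here, off by as much as the fork: exactly 135 mm from the axis of the cheek holes. At first the rail is 20 to 42 mm farther out. Push the face towards +y: about 5 N of friction, it stays where left; the stop is firm.
- pin: Drawbore pin, loose, about 160 g, hanging upright in a 16 mm rack hole. Origin on its axis at the underside of its brass collar; z up. Steel shank 12 mm thick, 84 mm down from the origin, the last 10 mm tapering to a flat tip 7 mm wide. Collar 28 mm wide, 6 mm thick; above it an orange round handle 26 mm wide ending 52 mm above the origin. Seated, its origin is 106 mm above the bench.
- rack: Plywood tool rack, fixed: 60 x 230 mm, top at 95 mm, origin on the bench under its middle. Three holes in a row along its y at -75, 0 and +75 mm; the tools' collars rest on its top. Which tool hangs where varies.
- awl: Awl with a dark wooden handle, hanging in the rack, handle as the pin's. Origin under its collar. Leave alone.
- reamer: Reamer with a black handle, hanging in the rack, handle as the pin's. Origin under its collar. Leave alone.
- mallet: Wooden mallet 300 mm long lying beyond the jig. Leave alone.
- rasp: Rasp with black handle, 340 mm long, lying on the right. Leave alone.
- glue: White glue bottle 170 mm tall, standing at the back left. Leave alone.
- mug: Blue mug 95 mm tall, on the left. Leave alone.
Mind the look-alikes: they are no part of the job. Leave any pink look-alike of the pin alone.

How it is judged:
By the outcome, as a careful person would: the job done as asked, in the order asked, and still so for the second after the job is handed in, with the robot touching nothing.
It also fails if it takes over 62 s, if anything falls off the work surface, if the arm or the gripper's body presses on something with over 40 N, if the wrist force passes 120 N, or if a joint passes its speed limit or range.

## Working session

There is one attempt and no reset: what is moved stays moved. The work goes in short steps, Python scripts to look and compute and a tool call to move; the robot and the scene stay as the last step left them, time stands still between calls to the robot, and variables do not carry over. Pictures are saved under pics/ and viewed, at most 10 in all, crops included, and the job is handed in when it is done.

Besides the shell and the picture viewer there is one more tool, called after "Call:" by a JSON object that holds its "name" and its "arguments". play_rows: Moves the arm, as the interface text tells. Its arguments: {"type":"object","properties":{"commands":{"type":"array","items":{"type":"array","items":{"type":"number"}}},"hand":{"type":"number"}},"required":["commands"]}

```bash
mkdir -p pics; ls; python3 - <<'E'
from plant import manip, imaging
import cv2,pickle
s=manip.state(); print(s)
for n in("scene","side"):
    f=imaging.grab_frame(n); pickle.dump(f,open(f'pics/{n}.pkl','wb')); cv2.imwrite(f'pics/{n}.png',cv2.resize(f['image'][:,:,::-1],(800,600),interpolation=cv2.INTER_CUBIC)); print({k:v for k,v in f.items() if k!='image'})
E
```

```text
pics
{'time': 0.0, 'joint_pos': array([ 1.08598712e+00,  5.33625062e-02,  1.61430890e+00,  2.01414151e-05,
        1.47598102e+00, -1.18996727e-01]), 'joint_vel': array([ 2.56219244e-05,  1.79515709e-03, -1.23624820e-03, -7.05021514e-04,
       -4.98819481e-04, -4.47291874e-04]), 'joint_efforts': array([ 1.75445424e-03, -3.93672252e+01, -3.70184433e+01,  4.51239123e-05,
        6.72900627e-03, -1.77163867e-05]), 'tool_pos': array([0.22328102, 0.58311853, 0.24405058]), 'tool_rot': array([-3.15794305e-04,  1.81888948e-01,  9.83318539e-01, -9.80323904e-04]), 'contact_force': array([ 1.13031721, -0.36829854,  0.06074595]), 'ft_torque': array([-0.02789032, -0.01250554, -0.03180853]), 'grasp_force': 0.0, 'gripper_width': 1.0010559086060213}
{'fx': 363.6981657333916, 'fy': 363.6981657333916, 'cx': 262.4954491644695, 'cy': 191.35418177901118, 'R': array([[ 0.07603209,  0.99690484, -0.01999666],
       [ 0.65940064, -0.06531425, -0.74894916],
       [-0.74793711,  0.04375836, -0.66232566]]), 't': array([-0.08673452, -0.32309092,  1.776931  ])}
{'fx': 455.90654545598227, 'fy': 455.90654545598227, 'cx': 258.7108909592251, 'cy': 183.66152012238013, 'R': array([[-0.94336299, -0.33175977, -0.00131437],
       [-0.18061201,  0.51688765, -0.8367834 ],
       [ 0.27829045, -0.7891531 , -0.54753248]]), 't': array([0.6010809 , 0.18027793, 1.21324967])}
```

View pics/scene.png

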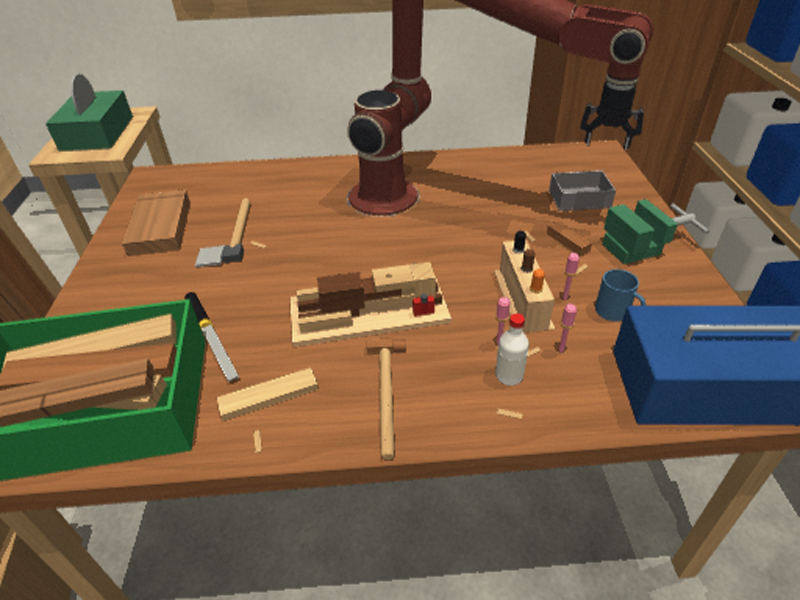

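View pics/side.png

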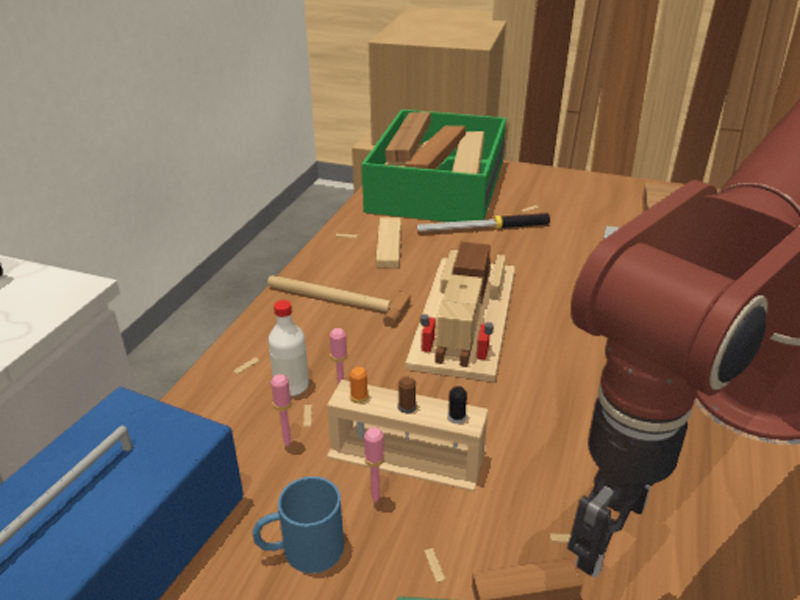

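Scene view: orange pin top at (538,272), in the rack end hole; the rail/fork jig lies at (370,300). In the side view the pin top is at (359,370) and the fork hole at (462,287). Pink decoys stand around the rack.

```bash
cat > h.py <<'E'
import numpy as np,cv2,pickle
from scipy.spatial.transform import Rotation as Ro
def onplane(f,p,z,s=1.5625):
    "world point at height z seen at (800-px wide) pixel p"
    d=f['R'].T@np.array([(p[0]/s-f['cx'])/f['fx'],(p[1]/s-f['cy'])/f['fy'],1]); c=-f['R'].T@f['t']
    return c+d*(z-c[2])/d[2]
def wray(f,st,p,z):
    "wrist fisheye pixel p (native) to plane z"
    q=np.array([p[0]-f['cx'],p[1]-f['cy']]); r=np.hypot(*q); th=r/f['fx']
    d=np.r_[q/max(r,1e-9)*np.sin(th),np.cos(th)]; M=np.array(f['mount']); w=st['tool_rot']
    R=Ro.from_quat([w[1],w[2],w[3],w[0]]).as_matrix()
    c=R@M[:3,3]+st['tool_pos']; d=R@M[:3,:3]@d
    return c+d*(z-c[2])/d[2]
def wproj(f,st,X):
    M=np.array(f['mount']); w=st['tool_rot']; R=Ro.from_quat([w[1],w[2],w[3],w[0]]).as_matrix()
    q=M[:3,:3].T@(R.T@(np.asarray(X)-st['tool_pos'])-M[:3,3]); th=np.arctan2(np.hypot(q[0],q[1]),q[2])
    return np.array([f['cx'],f['cy']])+f['fx']*th*q[:2]/np.hypot(q[0],q[1])
E
python3 - <<'E'
from h import *
a=pickle.load(open('pics/scene.pkl','rb'));b=pickle.load(open('pics/side.pkl','rb'))
print('pin',onplane(a,(538,272),.147),onplane(b,(359,370),.147))
print('awl',onplane(a,(529,252),.147),onplane(b,(407,380),.147))
print('reamer',onplane(a,(520,234),.147),onplane(b,(458,389),.147))
print('hole',onplane(b,(462,287),.106), onplane(a,(403,272),.106))
print('fork corners',[onplane(a,p,.106)[:2] for p in((373,270),(432,264),(438,281),(380,290))],[onplane(b,p,.106)[:2] for p in((438,313),(477,318))])
print('rail end',[onplane(a,p,.106)[:2] for p in((319,279),(317,291))],[onplane(b,p,.106)[:2] for p in((458,244),(490,246))])
print('board',[onplane(a,p,.018)[:2] for p in((292,336),(451,317),(437,271))],[onplane(b,p,.018)[:2] for p in((408,365),(494,376),(515,264))])
print('pink',[onplane(a,p,.1)[:2] for p in((572,257),(503,302),(569,311))],[onplane(b,p,.1)[:2] for p in((338,335),(280,381),(373,434))])
E
```

```text
pin [0.59945283 0.32530388 0.147     ] [0.59088603 0.32954005 0.147     ]
awl [0.52582694 0.3226618  0.147     ] [0.5176379 0.3273912 0.147    ]
reamer [0.45355615 0.31795634 0.147     ] [0.44357943 0.32189774 0.147     ]
hole [0.5235338  0.00586228 0.106     ] [0.51853012 0.03292083 0.106     ]
fork corners [array([ 0.50401104, -0.03640336]), array([0.49538648, 0.10305973]), array([0.5591803, 0.1100632]), array([ 0.57756097, -0.02270623])] [array([0.54066839, 0.09854941]), array([0.47351843, 0.09070661])]
rail end [array([ 0.52466336, -0.16121351]), array([ 0.56694358, -0.16383476])] [array([ 0.57324629, -0.14352174]), array([ 0.51080193, -0.15681864])]
board [array([ 0.61553963, -0.22956902]), array([0.58811663, 0.13850078]), array([0.41366954, 0.12506481])] [array([0.57844392, 0.14702854]), array([0.42936448, 0.12617775]), array([ 0.47254364, -0.25011184])]
pink [array([0.49472898, 0.43979691]), array([0.63774995, 0.24432195]), array([0.68013272, 0.37882409])] [array([0.68148337, 0.20589614]), array([0.71799598, 0.3419546 ]), array([0.54267381, 0.39969001])]
```

Call:
{"name": "play_rows", "arguments": {"commands": [[-26, -30, -6, 0, 0, -6], [-24, -32, -6, 0, 0, -6], [-20, -34, -6, 0, 0, -6], [-18, -36, -6, 0, 0, -6], [-16, -36, -6, 0, 0, 0]], "hand": 50}}

```text
time: 0.52
tool_pos: [0.3003, 0.3987, 0.2749]
tool_rot: [-0.0, -0.029, 1.0, -0.0]
contact_force: [1.0, 0.3, 1.2]
gripper_width: 0.585
grasp_force: 0.0
```

Call:
{"name": "play_rows", "arguments": {"commands": [[-16, -38, 0, 0, 0, 0], [-16, -38, 0, 0, 0, 0], [-16, -38, 0, 0, 0, 0], [-16, -38, 0, 0, 0, 0], [-16, -38, 0, 0, 0, 0]]}}

```text
time: 0.93
tool_pos: [0.3906, 0.2132, 0.275]
tool_rot: [0.0, -0.027, 1.0, 0.0]
contact_force: [0.8, -0.1, 0.2]
gripper_width: 0.583
grasp_force: 0.0
```

Call:
{"name": "play_rows", "arguments": {"commands": [[-23, -34, 0, 0, 0, 0], [-23, -34, 0, 0, 0, 0], [-23, -34, 0, 0, 0, 0], [-23, -34, 0, 0, 0, 0], [-23, -34, 0, 0, 0, 0]]}}

```text
time: 1.35
tool_pos: [0.5149, 0.0493, 0.2749]
tool_rot: [-0.0, -0.026, 1.0, 0.0]
contact_force: [1.0, 1.1, -0.4]
gripper_width: 0.586
grasp_force: 0.0
```

```bash
cat > w.py <<'E'
import sys
from h import *
from plant import manip,imaging
s=manip.state(); f=imaging.grab_frame('wrist'); pickle.dump((s,f),open(f'pics/{sys.argv[1]}.pkl','wb'))
cv2.imwrite(f'pics/{sys.argv[1]}.png',cv2.resize(f['image'][:,:,::-1],(800,600),interpolation=cv2.INTER_CUBIC))
print(s['time'],s['tool_pos'],s['tool_rot'],s['contact_force'],f['fx'],f['mount'])
E
python3 w.py w1
```

```text
1.35 [0.51492503 0.04933864 0.27493739] [-1.20691165e-04 -2.62529629e-02  9.99655321e-01  7.50027178e-05] [ 1.0134245   1.07660505 -0.3732776 ] 297.3186396354542 [[ 1.95567898e-04 -9.47427668e-01 -3.19969960e-01  8.21250739e-02]
 [ 9.99999938e-01  2.78823375e-04 -2.14386045e-04  1.32122293e-03]
 [ 2.92330375e-04 -3.19969899e-01  9.47427664e-01 -1.28291824e-01]
 [ 0.00000000e+00  0.00000000e+00  0.00000000e+00  1.00000000e+00]]
```

View pics/w1.png

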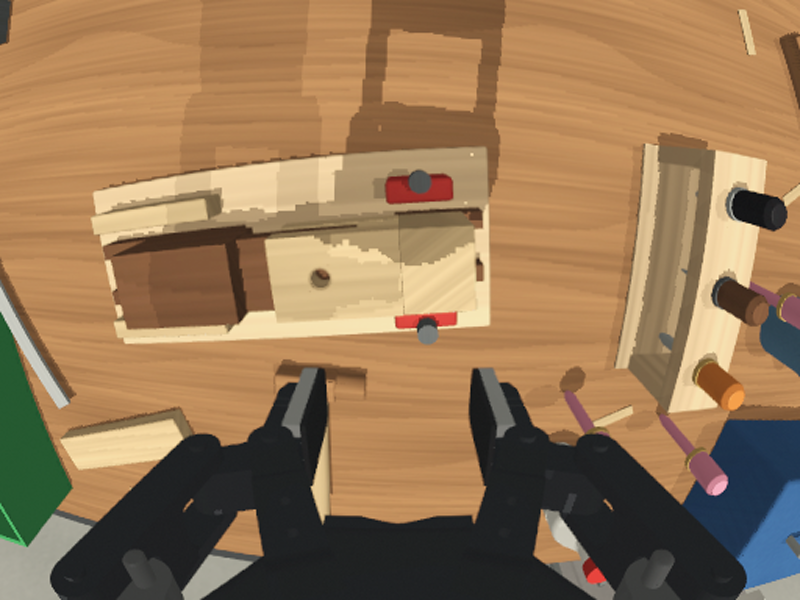

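Wrist view: the fork's top hole is at (320,278). The fork's front edge runs (265,238)-(277,321), the rail end face (113,257)-(127,328), and the orange pin is at right, collar (703,372) and top (735,400).

```bash
python3 - <<'E'
from h import *
s,f=pickle.load(open('pics/w1.pkl','rb'))
k=1.5625
w=lambda p,z:np.round(wray(f,s,(p[0]/k,p[1]/k),z)[:2],4)
print('hole',w((320,278),.106)); 
for p in((265,238),(277,321),(478,212),(474,312),(113,257),(127,328),(240,322),(235,240)): print(p,w(p,.106))
print('board',[w(p,.018) for p in((489,148),(490,325),(94,191),(124,342))])
print('pin top',w((735,400),.147),'collar',w((703,373),.1))
print('awl top',w((757,312),.147),'reamer',w((775,215),.147))
E
```

```text
hole [ 0.5239 -0.0013]
(265, 238) [ 0.4977 -0.0392]
(277, 321) [ 0.5571 -0.0324]
(478, 212) [0.4736 0.1007]
(474, 312) [0.5428 0.1049]
(113, 257) [ 0.5144 -0.1641]
(127, 328) [ 0.5719 -0.1597]
(240, 322) [ 0.5596 -0.0604]
(235, 240) [ 0.4997 -0.0609]
board [array([0.431 , 0.1217]), array([0.5872, 0.1384]), array([ 0.473 , -0.2438]), array([ 0.6293, -0.2277])]
pin top [0.5942 0.3268] collar [0.5933 0.3231]
awl top [0.5187 0.3196] reamer [0.4452 0.3162]
```

Call:
{"name": "play_rows", "arguments": {"commands": [[-1, -40, 0, 0, 0, -3.5], [0, -40, 0, 0, 0, 0], [0, -40, 0, 0, 0, 0], [0, -40, 0, 0, 0, 0], [0, -40, 0, 0, 0, 0]], "hand": 0}}

```text
time: 1.82
tool_pos: [0.5353, -0.1492, 0.2748]
tool_rot: [-0.0, -0.057, 0.998, 0.0]
contact_force: [0.1, 0.6, -0.0]
gripper_width: 0.002
grasp_force: 0.0
```

Call:
{"name": "play_rows", "arguments": {"commands": [[-1, -36, 5, 0, 0, 0], [-1, -20, 35, 0, 0, 0], [0, 0, 40, 0, 0, 0], [0, 0, 40, 0, 0, 0], [0, 0, 40, 0, 0, 0]]}}

```text
time: 2.23
tool_pos: [0.5436, -0.2034, 0.1134]
tool_rot: [0.0, -0.056, 0.998, 0.0]
contact_force: [0.4, -0.7, -0.9]
gripper_width: 0.003
grasp_force: 0.0
```

Call:
{"name": "play_rows", "arguments": {"commands": [[-3, 0, 20, 0, 0, 0], [0, 6, 8, 0, 0, 0], [0, 6, 0, 0, 0, 0], [0, 5, 0, 0, 0, 0], [0, 2, 0, 0, 0, 0]]}}

```text
time: 2.65
tool_pos: [0.5462, -0.1833, 0.0898]
tool_rot: [0.002, -0.058, 0.998, -0.001]
contact_force: [0.5, -0.4, -0.3]
gripper_width: 0.0
grasp_force: 0.0
```

Call:
{"name": "play_rows", "arguments": {"commands": [[0, 2, 0, 0, 0, 0], [0, 2, 0, 0, 0, 0], [0, 2, 0, 0, 0, 0], [0, 2, 0, 0, 0, 0], [0, 2, 0, 0, 0, 0]]}}

```text
time: 3.07
tool_pos: [0.5451, -0.1755, 0.0896]
tool_rot: [0.002, -0.057, 0.998, -0.002]
contact_force: [0.5, -4.9, 3.1]
gripper_width: 0.002
grasp_force: 2.8
```

Call:
{"name": "play_rows", "arguments": {"commands": [[0, 2, 0, 0, 0, 0], [0, 2, 0, 0, 0, 0], [0, 2, 0, 0, 0, 0], [0, 2, 0, 0, 0, 0], [0, 2, 0, 0, 0, 0]]}}

```text
time: 3.48
tool_pos: [0.544, -0.1657, 0.0895]
tool_rot: [0.002, -0.057, 0.998, -0.002]
contact_force: [-0.3, -5.7, 3.5]
gripper_width: 0.0
grasp_force: 2.8
```

Call:
{"name": "play_rows", "arguments": {"commands": [[0, 2, 0, 0, 0, 0], [0, 2, 0, 0, 0, 0], [0, 1.5, 0, 0, 0, 0], [0, 1, 0, 0, 0, 0], [0, 1, 0, 0, 0, 0]]}}

```text
time: 3.9
tool_pos: [0.5431, -0.1582, 0.0896]
tool_rot: [0.002, -0.057, 0.998, -0.002]
contact_force: [-0.7, -5.3, 3.1]
gripper_width: -0.003
grasp_force: 2.7
```

Call:
{"name": "play_rows", "arguments": {"commands": [[0, 1, 0, 0, 0, 0], [0, 1, 0, 0, 0, 0], [0, 0.7, 0, 0, 0, 0]]}}

```text
time: 4.15
tool_pos: [0.5428, -0.1555, 0.0896]
tool_rot: [0.002, -0.057, 0.998, -0.002]
contact_force: [0.0, -4.5, 4.0]
gripper_width: 0.002
grasp_force: 2.6
```

Call:
{"name": "play_rows", "arguments": {"commands": [[0, 0.6, 0, 0, 0, 0], [0, 0.6, 0, 0, 0, 0]]}}

```text
time: 4.32
tool_pos: [0.5426, -0.1543, 0.0896]
tool_rot: [0.002, -0.057, 0.998, -0.002]
contact_force: [0.1, -4.4, 5.1]
gripper_width: 0.003
grasp_force: 2.6
```

Call:
{"name": "play_rows", "arguments": {"commands": [[0, 0.6, 0, 0, 0, 0], [0, 0.6, 0, 0, 0, 0]]}}

```text
time: 4.48
tool_pos: [0.5425, -0.1532, 0.0896]
tool_rot: [0.002, -0.057, 0.998, -0.002]
contact_force: [-0.5, -5.0, 4.5]
gripper_width: 0.0
grasp_force: 2.6
```

Call:
{"name": "play_rows", "arguments": {"commands": [[0, 0.6, 0, 0, 0, 0], [0, 0.6, 0, 0, 0, 0]]}}

```text
time: 4.65
tool_pos: [0.5423, -0.152, 0.0896]
tool_rot: [0.002, -0.057, 0.998, -0.002]
contact_force: [-1.0, -5.9, 4.4]
gripper_width: 0.0
grasp_force: 2.6
```

Call:
{"name": "play_rows", "arguments": {"commands": [[0, 0.6, 0, 0, 0, 0], [0, 0.6, 0, 0, 0, 0]]}}

```text
time: 4.82
tool_pos: [0.5422, -0.1508, 0.0895]
tool_rot: [0.002, -0.057, 0.998, -0.002]
contact_force: [-0.7, -9.1, 3.6]
gripper_width: -0.001
grasp_force: 3.9
```

Call:
{"name": "play_rows", "arguments": {"commands": [[0, 0.6, 0, 0, 0, 0], [0, 0.6, 0, 0, 0, 0]]}}

```text
time: 4.98
tool_pos: [0.5422, -0.1508, 0.0896]
tool_rot: [0.002, -0.057, 0.998, -0.004]
contact_force: [0.1, -11.7, 2.6]
gripper_width: 0.003
grasp_force: 5.6
```

Call:
{"name": "play_rows", "arguments": {"commands": [[0, 0.5, 0, 0, 0, 0], [0, 0.5, 0, 0, 0, 0]]}}

```text
time: 5.15
tool_pos: [0.5423, -0.1508, 0.0897]
tool_rot: [0.002, -0.057, 0.998, -0.005]
contact_force: [0.9, -14.2, -0.2]
gripper_width: 0.003
grasp_force: 7.1
```

Call:
{"name": "play_rows", "arguments": {"commands": [[0, -10, 0, 0, 0, 0], [0, -12, -10, 0, 0, 0], [0, 0, -40, 0, 0, 0], [0, 0, -40, 0, 0, 0], [0, 20, -30, 0, 0, 0]]}}

```text
time: 5.57
tool_pos: [0.5417, -0.1514, 0.2113]
tool_rot: [0.001, -0.055, 0.998, -0.001]
contact_force: [0.7, -0.7, 0.4]
gripper_width: -0.001
grasp_force: 0.0
```

Call:
{"name": "play_rows", "arguments": {"commands": [[-12, 39, 0, 0, 0, 0], [-12, 39, 0, 0, 0, 0], [-12, 39, 0, 0, 0, 0], [-12, 35, 0, 0, 0, 0], [-12, 10, 0, 0, 0, 0]]}}

```text
time: 5.98
tool_pos: [0.5818, 0.0232, 0.2083]
tool_rot: [0.0, -0.059, 0.998, 0.001]
contact_force: [0.8, -0.5, 0.0]
gripper_width: 0.003
grasp_force: 0.0
```

```bash
python3 w.py w2
```

```text
5.9833 [0.58179192 0.02324978 0.20829745] [ 1.72356150e-04 -5.89212080e-02  9.98261925e-01  1.17917271e-03] [ 0.79699273 -0.50316777  0.01683879] 297.3186396354542 [[ 1.96549202e-04 -9.47434163e-01 -3.19950729e-01  8.20393195e-02]
 [ 9.99999931e-01  2.87277795e-04 -2.36372673e-04  1.30828033e-03]
 [ 3.15862286e-04 -3.19950660e-01  9.47434153e-01 -1.28288883e-01]
 [ 0.00000000e+00  0.00000000e+00  0.00000000e+00  1.00000000e+00]]
```

View pics/w2.png

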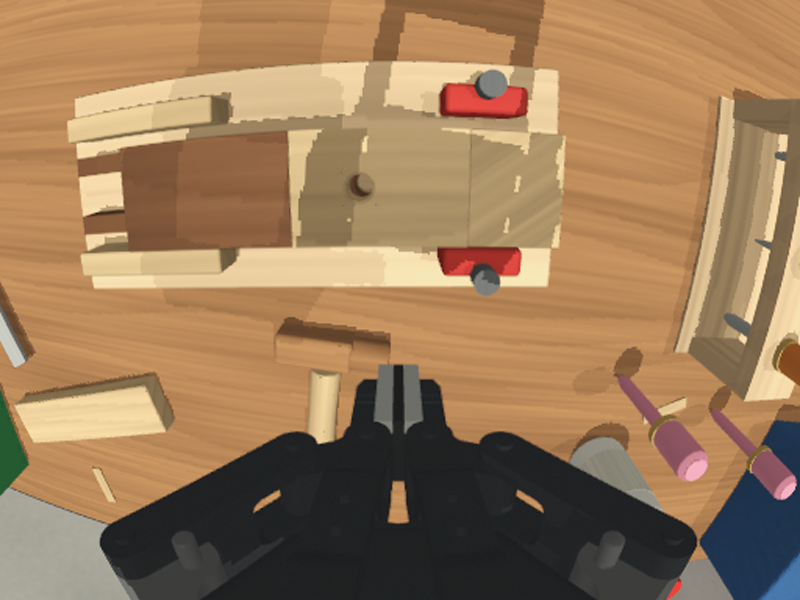

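After pushing, the rail's shoulder meets the fork at column 290, and the fork hole is at (361,186).

```bash
cat >> h.py <<'E'
def totool(st,X):
    w=st['tool_rot']; R=Ro.from_quat([w[1],w[2],w[3],w[0]]).as_matrix()
    return np.round(R.T@(np.asarray(X)-st['tool_pos'])*1000,1)
E
python3 - <<'E'
from h import *
s,f=pickle.load(open('pics/w2.pkl','rb')); k=1.5625
for p in((361,186),(348,186),(375,186),(361,172),(361,200),(290,130),(293,247)): print(p,wray(f,s,(p[0]/k,p[1]/k),.106)[:2])
for p in((122,172),(125,248)): print(p,wray(f,s,(p[0]/k,p[1]/k),.106)[:2])
print(totool(s,(.594,.327,.26)))
E
```

```text
(361, 186) [ 5.23248287e-01 -4.75688897e-04]
(348, 186) [ 0.52391626 -0.00691281]
(375, 186) [0.52250073 0.00642376]
(361, 172) [ 0.51628463 -0.00121368]
(361, 200) [5.30252098e-01 2.55398274e-04]
(290, 130) [ 0.49839173 -0.03874977]
(293, 247) [ 0.55801225 -0.03250161]
(122, 172) [ 0.52413992 -0.13586321]
(125, 248) [ 0.56774641 -0.13428651]
[-47.9 300.3 -51. ]
```

Call:
{"name": "play_rows", "arguments": {"commands": [[-6, 38, -8, 0, 0, 0], [-6, 38, -8, 0, 0, 0], [-6, 38, -8, 0, 0, 0], [-6, 38, -6, 0, 0, 0], [-6, 38, 0, 0, 0, 0]], "hand": 50}}

```text
time: 6.45
tool_pos: [0.591, 0.2124, 0.24]
tool_rot: [0.002, -0.057, 0.998, 0.0]
contact_force: [1.3, -0.2, -0.6]
gripper_width: 0.586
grasp_force: 0.0
```

Call:
{"name": "play_rows", "arguments": {"commands": [[-6, 38, 0, 0, 0, 0], [-6, 38, 0, 0, 0, 0], [-6, 34, 0, 0, 0, 0], [0, 0, 0, 0, 0, 0]]}}

```text
time: 6.78
tool_pos: [0.595, 0.3273, 0.2376]
tool_rot: [-0.0, -0.059, 0.998, 0.001]
contact_force: [0.0, 0.5, -0.2]
gripper_width: 0.59
grasp_force: 0.0
```

```bash
python3 w.py w3; python3 -c "
from h import *
s,f=pickle.load(open('pics/w3.pkl','rb'));print(totool(s,(.594,.327,.147)),1.5625*wproj(f,s,(.594,.327,.147)),1.5625*wproj(f,s,(.594,.327,.095)))"
```

```text
6.7833 [0.59503001 0.32732719 0.23760831] [-1.80361582e-04 -5.94568176e-02  9.98229952e-01  1.34774410e-03] [ 0.01602182  0.53703247 -0.22153102] 297.3186396354542 [[ 1.96483821e-04 -9.47434296e-01 -3.19950334e-01  8.20377126e-02]
 [ 9.99999931e-01  2.87377015e-04 -2.36871241e-04  1.30791020e-03]
 [ 3.16366310e-04 -3.19950266e-01  9.47434287e-01 -1.28288522e-01]
 [ 0.00000000e+00  0.00000000e+00  0.00000000e+00  1.00000000e+00]]
[ 1.  -0.4 90.6] [394.299834   308.09070286] [394.68654121 278.43905007]
```

View pics/w3.png

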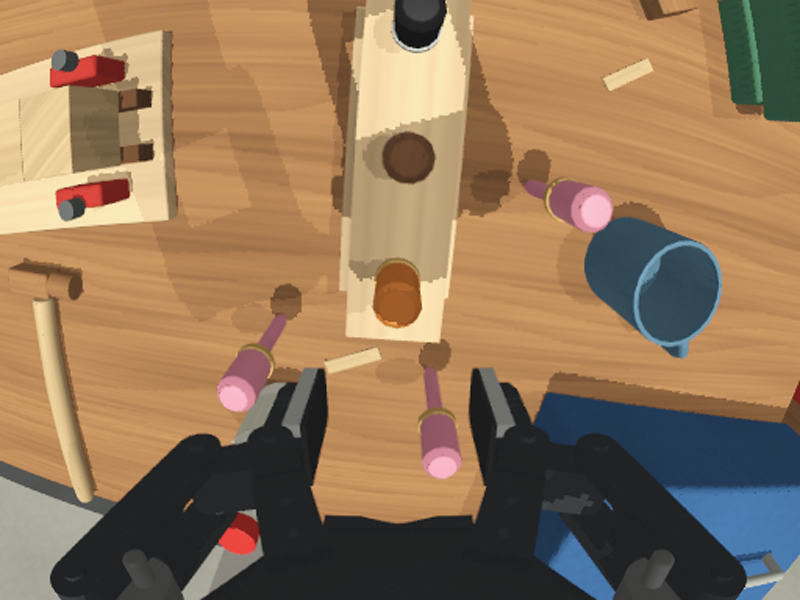

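Pin top is at (397,307), about where predicted. Pink decoys have bases at (286,300), (435,355) and (533,165).

```bash
python3 - <<'E'
from h import *
s,f=pickle.load(open('pics/w3.pkl','rb')); k=1.5625
w=lambda p,z:np.append(wray(f,s,(p[0]/k,p[1]/k),z)[:2],z)
for p,z in(((397,307),.147),((286,300),0),((238,392),.136),((435,355),0),((440,462),.136),((238,392),.12),((440,462),.12)): X=w(p,z);print(p,X,totool(s,X))
E
```

```text
(397, 307) [0.59326015 0.32827783 0.147     ] [ 1.6  0.9 90.6]
(286, 300) [0.65188856 0.24032838 0.        ] [-46.2 -93.8 237.3]
(238, 392) [0.66249998 0.24100527 0.136     ] [-56.8 -94.  101.3]
(435, 355) [0.68747851 0.37320604 0.        ] [-97.3  33.9 237.7]
(440, 462) [0.6973704  0.36787655 0.136     ] [-106.5   27.8  101.7]
(238, 392) [0.67287009 0.23560922 0.12      ] [ -66.4 -100.6  117.3]
(440, 462) [0.71016717 0.37130954 0.12      ] [-119.6   29.7  117.7]
```

Call:
{"name": "play_rows", "arguments": {"commands": [[1.5, 0.5, 38, 0, 0, 0], [0, 0, 38, 0, 0, 0], [0, 0, 28, 0, 0, 0], [0, 0, 10, 0, 0, 0], [0, 0, 0, 0, 0, 0]]}}

```text
time: 7.25
tool_pos: [0.5921, 0.3207, 0.1194]
tool_rot: [-0.004, -0.056, 0.998, -0.001]
contact_force: [-0.4, 1.1, -0.9]
gripper_width: 0.581
grasp_force: 0.0
```

Call:
{"name": "play_rows", "arguments": {"commands": [[0, 0, 0, 0, 0, 0], [0, 0, 0, 0, 0, 0], [0, 0, 0, 0, 0, 0], [0, 0, 0, 0, 0, 0], [0, 0, 0, 0, 0, 0]], "hand": 0}}

```text
time: 7.67
tool_pos: [0.5957, 0.324, 0.1268]
tool_rot: [0.003, -0.057, 0.998, 0.001]
contact_force: [-0.5, 2.8, 6.5]
gripper_width: 0.279
grasp_force: 59.6
```

Call:
{"name": "play_rows", "arguments": {"commands": [[0, 0, 0, 0, 0, 0], [0, 0, 0, 0, 0, 0], [0, 0, 0, 0, 0, 0]]}}

```text
time: 7.92
tool_pos: [0.5958, 0.324, 0.1269]
tool_rot: [0.003, -0.057, 0.998, 0.001]
contact_force: [0.3, 2.4, 6.7]
gripper_width: 0.284
grasp_force: 59.5
```

Call:
{"name": "play_rows", "arguments": {"commands": [[0, 0, -8, 0, 0, 0], [0, 0, -20, 0, 0, 0], [0, 0, -34, 0, 0, 0], [0, 0, -34, 0, 0, 0], [0, 0, -34, 0, 0, 0]]}}

```text
time: 8.33
tool_pos: [0.5933, 0.3223, 0.254]
tool_rot: [-0.001, -0.057, 0.998, -0.001]
contact_force: [0.4, 0.8, -1.3]
gripper_width: 0.285
grasp_force: 59.5
```

```bash
python3 -c "
from plant import manip
from h import *
s=manip.state();print(s['tool_pos'],s['contact_force'],s['gripper_width'],totool(s,(.5235,-.0008,.257)))"
```

```text
[0.59327977 0.32228133 0.25403327] [ 0.39798899  0.82583719 -1.31582248] 0.2845501335384749 [ 106.2 -313.    -2.2]
```

Call:
{"name": "play_rows", "arguments": {"commands": [[8, -24, -1, 0, 0, 0], [12, -36, -1, 0, 0, 0], [12, -36, 0, 0, 0, 0], [12, -36, 0, 0, 0, 0], [12, -36, 0, 0, 0, 0]]}}

```text
time: 8.75
tool_pos: [0.5563, 0.1477, 0.2552]
tool_rot: [-0.001, -0.057, 0.998, -0.001]
contact_force: [1.3, -0.7, -0.2]
gripper_width: 0.285
grasp_force: 59.4
```

Call:
{"name": "play_rows", "arguments": {"commands": [[12, -36, 0, 0, 0, 0], [12, -36, 0, 0, 0, 0], [12, -36, 0, 0, 0, 0], [10, -27, 0, 0, 0, 0], [4, -10, 0, 0, 0, 0]]}}

```text
time: 9.17
tool_pos: [0.5229, -0.0036, 0.2553]
tool_rot: [-0.001, -0.055, 0.998, -0.001]
contact_force: [-0.6, -0.2, -0.9]
gripper_width: 0.284
grasp_force: 59.4
```

Call:
{"name": "play_rows", "arguments": {"commands": [[0, 0, 0, 0, 0, 0], [0, 0, 0, 0, 0, 0]]}}

```text
time: 9.33
tool_pos: [0.5241, -0.0002, 0.2553]
tool_rot: [-0.0, -0.057, 0.998, 0.0]
contact_force: [1.2, 0.4, -1.4]
gripper_width: 0.29
grasp_force: 59.4
```

```bash
python3 w.py w4; python3 - <<'E'
from h import *
s,f=pickle.load(open('pics/w4.pkl','rb'));print(totool(s,(.5235,-.0008,.106)),1.5625*wproj(f,s,(.5235,-.0008,.106)))
E
```

```text
9.3333 [ 5.24095397e-01 -1.55084285e-04  2.55340008e-01] [-1.37463355e-04 -5.65049473e-02  9.98402291e-01  1.91188260e-04] [ 1.17566814  0.38396403 -1.41346409] 297.3186396354542 [[ 1.95628973e-04 -9.47433555e-01 -3.19952528e-01  8.20453839e-02]
 [ 9.99999931e-01  2.85909352e-04 -2.35194746e-04  1.30998340e-03]
 [ 3.14308814e-04 -3.19952460e-01  9.47433546e-01 -1.28291623e-01]
 [ 0.00000000e+00  0.00000000e+00  0.00000000e+00  1.00000000e+00]]
[  0.6  -0.6 149.3] [394.6837989  275.97667587]
```

View pics/w4.png

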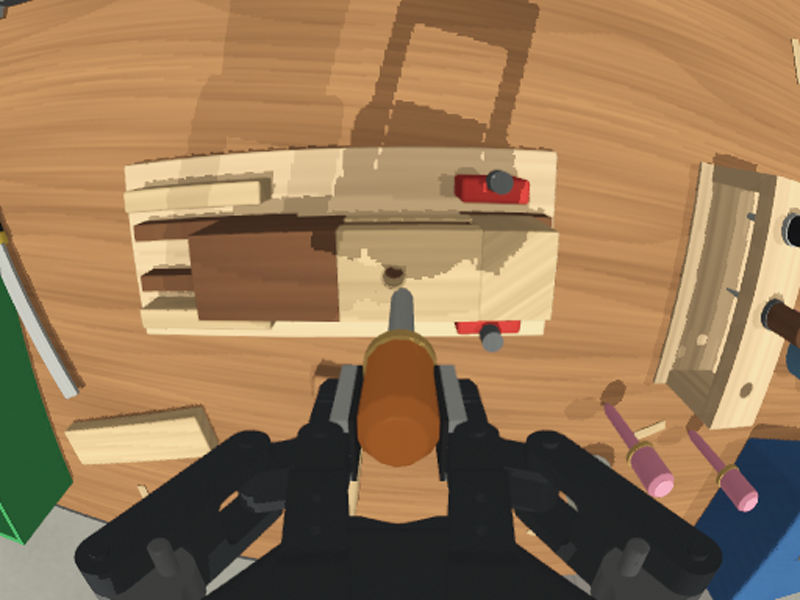

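```bash
python3 - <<'E'
from h import *
s,f=pickle.load(open('pics/w4.pkl','rb'))
im=f['image'][160:304,208:304,::-1]
im=f['image'][165:255,200:310,::-1]
cv2.imwrite('pics/c4.png',cv2.resize(im,(733,600),interpolation=cv2.INTER_CUBIC))
w=s['tool_rot'];R=Ro.from_quat([w[1],w[2],w[3],w[0]]).as_matrix()
for q in((0,0,116),(3.5,0,116),(-3.5,0,116),(0,3.5,116),(0,-3.5,116),(0,0,106),(0,6,106),(0,-6,106),(0,6,70),(0,-6,70),(0,0,32),(0,14,32),(0,-14,32),(0,0,-20)):
    p=wproj(f,s,s['tool_pos']+R@(np.array(q)/1000)); print(q,p,(p-[200,165])*6.6667)
E
```

```text
(0, 0, 116) [253.08015199 188.14619938] [353.86944928 154.30876738]
(3.5, 0, 116) [253.07475646 184.30187232] [353.83347892 128.6797922 ]
(-3.5, 0, 116) [253.08565956 191.95742779] [353.9061666  179.71708383]
(0, 3.5, 116) [257.11815091 188.14736101] [380.78957665 154.31651162]
(0, -3.5, 116) [249.04271051 188.14509878] [326.95303813 154.30143007]
(0, 0, 106) [253.02143785 191.9594112 ] [353.4780197  179.73030663]
(0, 6, 106) [260.20708932 191.96110802] [401.38260238 179.74161881]
(0, -6, 106) [245.83761878 191.9564232 ] [305.58565313 179.71038655]
(0, 6, 70) [261.08733783 208.45190718] [407.2509551  289.68082958]
(0, -6, 70) [244.45413841 208.44255796] [296.36240454 289.61850114]
(0, 0, 32) [252.40755764 232.46625148] [349.38546451 449.77725877]
(0, 14, 32) [275.57257255 232.4013701 ] [503.81966943 449.34471407]
(0, -14, 32) [229.26875608 232.35469056] [195.12601617 449.03351559]
(0, 0, -20) [251.64447876 284.5794304 ] [344.29824657 797.20018866]
```

View pics/c4.png

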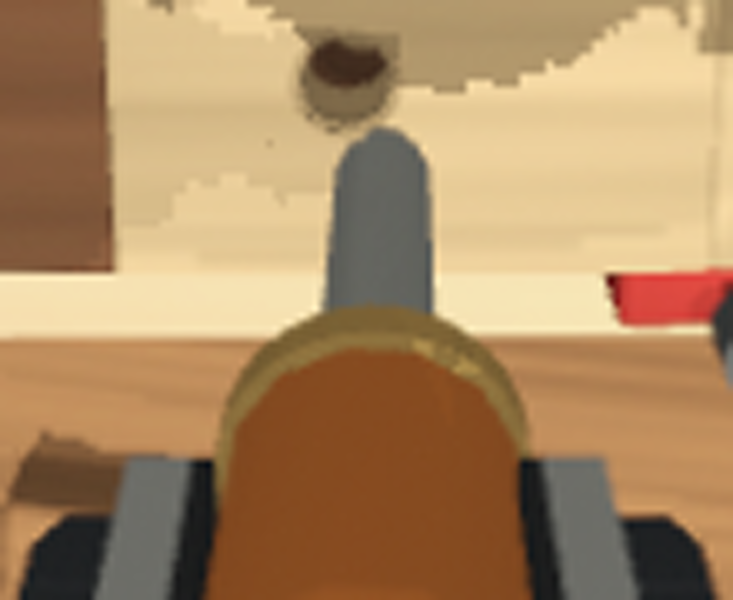

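Tip appears about 4 mm to +y of the pads' axis and the hole about 1 mm to -y. I'll shift -4.3 mm, lower the tip near the fork top, and compare tip with hole there.

Call:
{"name": "play_rows", "arguments": {"commands": [[-0.5, -4.3, 10, 0, 0, 0], [0, 0, 10, 0, 0, 0], [0, 0, 5, 0, 0, 0], [0, 0, 0, 0, 0, 0], [0, 0, 0, 0, 0, 0]]}}

```text
time: 9.8
tool_pos: [0.5248, -0.0038, 0.229]
tool_rot: [-0.001, -0.057, 0.998, 0.0]
contact_force: [-0.2, 0.2, -0.7]
gripper_width: 0.285
grasp_force: 59.5
```

```bash
python3 w.py w5; python3 - <<'E'
from h import *
s,f=pickle.load(open('pics/w5.pkl','rb'))
im=f['image'][165:255,200:310,::-1]
cv2.imwrite('pics/c5.png',cv2.resize(im,(733,600),interpolation=cv2.INTER_CUBIC))
E
```

```text
9.8 [ 0.52484039 -0.00375495  0.22902634] [-1.10239606e-03 -5.74635982e-02  9.98346961e-01  2.55566385e-04] [-0.19403132  0.22729015 -0.72436388] 297.3186396354542 [[ 1.95108616e-04 -9.47433762e-01 -3.19951916e-01  8.20423055e-02]
 [ 9.99999931e-01  2.85751615e-04 -2.36354656e-04  1.30947593e-03]
 [ 3.15357158e-04 -3.19951848e-01  9.47433753e-01 -1.28291726e-01]
 [ 0.00000000e+00  0.00000000e+00  0.00000000e+00  1.00000000e+00]]
```

View pics/c5.png

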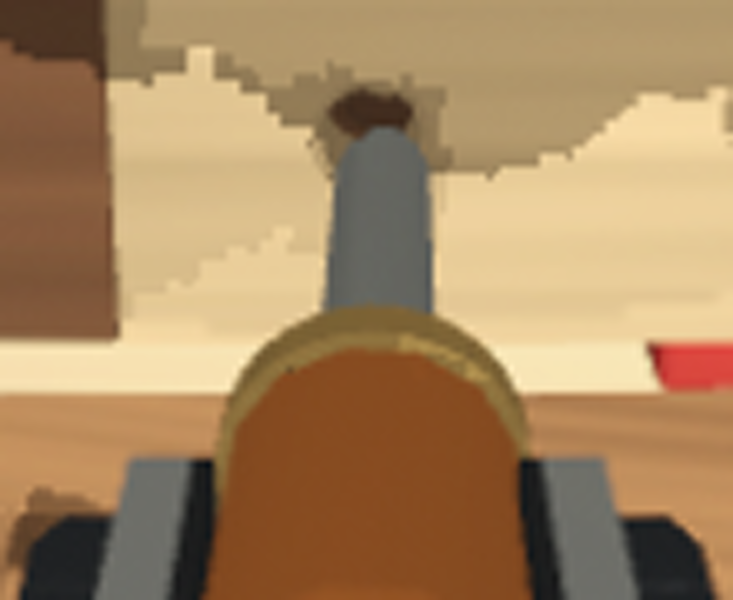

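The crop shows the hole centred at about column 371 and the pin tip at 383, so the tip is about 1.5 mm too far to +y. Correcting and descending gently.

Call:
{"name": "play_rows", "arguments": {"commands": [[0, -1.5, 3, 0, 0, 0], [0, 0, 3, 0, 0, 0], [0, 0, 2, 0, 0, 0], [0, 0, 2, 0, 0, 0]]}}

```text
time: 10.18
tool_pos: [0.5254, -0.0059, 0.2201]
tool_rot: [0.0, -0.057, 0.998, 0.0]
contact_force: [0.6, -0.2, -1.3]
gripper_width: 0.285
grasp_force: 59.5
```

Call:
{"name": "play_rows", "arguments": {"commands": [[0, 0, 1.5, 0, 0, 0], [0, 0, 1.5, 0, 0, 0], [0, 0, 1.5, 0, 0, 0]]}}

```text
time: 10.43
tool_pos: [0.5255, -0.0058, 0.2157]
tool_rot: [0.0, -0.057, 0.998, -0.0]
contact_force: [-0.9, 1.2, -1.9]
gripper_width: 0.286
grasp_force: 59.5
```

Call:
{"name": "play_rows", "arguments": {"commands": [[0, 0, 1.5, 0, 0, 0], [0, 0, 1.5, 0, 0, 0], [0, 0, 1, 0, 0, 0]]}}

```text
time: 10.68
tool_pos: [0.5254, -0.0058, 0.2116]
tool_rot: [-0.0, -0.057, 0.998, 0.0]
contact_force: [-0.5, 0.3, -1.8]
gripper_width: 0.281
grasp_force: 59.5
```

Call:
{"name": "play_rows", "arguments": {"commands": [[0, 0, 1, 0, 0, 0], [0, 0, 1, 0, 0, 0], [0, 0, 1, 0, 0, 0]]}}

```text
time: 10.93
tool_pos: [0.5255, -0.0058, 0.2088]
tool_rot: [0.0, -0.057, 0.998, -0.0]
contact_force: [-0.4, 0.1, -1.6]
gripper_width: 0.287
grasp_force: 59.5
```

Call:
{"name": "play_rows", "arguments": {"commands": [[0, 0, 1, 0, 0, 0], [0, 0, 1, 0, 0, 0], [0, 0, 1, 0, 0, 0]]}}

```text
time: 11.18
tool_pos: [0.5255, -0.0058, 0.2057]
tool_rot: [-0.0, -0.057, 0.998, 0.0]
contact_force: [-0.9, -0.8, -1.7]
gripper_width: 0.283
grasp_force: 59.5
```

Call:
{"name": "play_rows", "arguments": {"commands": [[0, 0, 1, 0, 0, 0], [0, 0, 1, 0, 0, 0], [0, 0, 1, 0, 0, 0]]}}

```text
time: 11.43
tool_pos: [0.5255, -0.0058, 0.2027]
tool_rot: [0.0, -0.057, 0.998, 0.0]
contact_force: [-0.1, 0.4, -1.8]
gripper_width: 0.286
grasp_force: 59.5
```

Call:
{"name": "play_rows", "arguments": {"commands": [[0, 0, 1, 0, 0, 0], [0, 0, 1, 0, 0, 0], [0, 0, 1, 0, 0, 0]]}}

```text
time: 11.68
tool_pos: [0.5255, -0.0058, 0.1997]
tool_rot: [0.0, -0.057, 0.998, 0.0]
contact_force: [-1.6, 1.0, -1.2]
gripper_width: 0.284
grasp_force: 59.5
```

Call:
{"name": "play_rows", "arguments": {"commands": [[0, 0, 1, 0, 0, 0], [0, 0, 1, 0, 0, 0], [0, 0, 0.5, 0, 0, 0]]}}

```text
time: 11.93
tool_pos: [0.5255, -0.0057, 0.1972]
tool_rot: [0.0, -0.057, 0.998, 0.0]
contact_force: [0.6, 0.8, -0.9]
gripper_width: 0.283
grasp_force: 59.6
```

Call:
{"name": "play_rows", "arguments": {"commands": [[0, 0, 1, 0, 0, 0], [0, 0, 0.7, 0, 0, 0], [0, 0, 0.5, 0, 0, 0]]}}

```text
time: 12.18
tool_pos: [0.5255, -0.0055, 0.1953]
tool_rot: [0.0, -0.057, 0.998, 0.0]
contact_force: [0.2, 1.9, 1.7]
gripper_width: 0.285
grasp_force: 60.0
```

Contact with the tenon is starting: +3 N up and a small +y force. Continuing.

Call:
{"name": "play_rows", "arguments": {"commands": [[0, 0, 0.7, 0, 0, 0], [0, 0, 0.7, 0, 0, 0], [0, 0, 0.5, 0, 0, 0]]}}

```text
time: 12.43
tool_pos: [0.5256, -0.0054, 0.1935]
tool_rot: [0.0, -0.057, 0.998, 0.001]
contact_force: [-0.1, 3.0, 2.8]
gripper_width: 0.287
grasp_force: 60.5
```

Call:
{"name": "play_rows", "arguments": {"commands": [[0, 0, 0.7, 0, 0, 0], [0, 0, 0.5, 0, 0, 0], [0, 0, 0.5, 0, 0, 0]]}}

```text
time: 12.68
tool_pos: [0.5257, -0.0053, 0.1919]
tool_rot: [0.0, -0.057, 0.998, 0.001]
contact_force: [-1.3, 5.5, 4.3]
gripper_width: 0.287
grasp_force: 61.0
```

Call:
{"name": "play_rows", "arguments": {"commands": [[0, 0, 0.7, 0, 0, 0], [0, 0, 0.7, 0, 0, 0], [0, 0, 0.5, 0, 0, 0]]}}

```text
time: 12.93
tool_pos: [0.5254, -0.0053, 0.1896]
tool_rot: [0.0, -0.057, 0.998, 0.001]
contact_force: [0.1, 4.9, 2.4]
gripper_width: 0.283
grasp_force: 60.8
```

Call:
{"name": "play_rows", "arguments": {"commands": [[0, 0, 0.7, 0, 0, 0], [0, 0, 0.7, 0, 0, 0], [0, 0, 0.5, 0, 0, 0]]}}

```text
time: 13.18
tool_pos: [0.5253, -0.0053, 0.1874]
tool_rot: [-0.0, -0.057, 0.998, 0.001]
contact_force: [-0.5, 4.7, 2.0]
gripper_width: 0.289
grasp_force: 60.8
```

Call:
{"name": "play_rows", "arguments": {"commands": [[0, 0, 0.7, 0, 0, 0], [0, 0, 0.7, 0, 0, 0], [0, 0, 0.5, 0, 0, 0]]}}

```text
time: 13.43
tool_pos: [0.5253, -0.0053, 0.1854]
tool_rot: [-0.0, -0.057, 0.998, 0.001]
contact_force: [-1.4, 4.8, 2.1]
gripper_width: 0.282
grasp_force: 60.8
```

Call:
{"name": "play_rows", "arguments": {"commands": [[0, 0, 1, 0, 0, 0], [0, 0, 1, 0, 0, 0], [0, 0, 1, 0, 0, 0]]}}

```text
time: 13.68
tool_pos: [0.5253, -0.0053, 0.1825]
tool_rot: [-0.0, -0.057, 0.998, 0.001]
contact_force: [-0.1, 4.4, 1.9]
gripper_width: 0.284
grasp_force: 60.8
```

Call:
{"name": "play_rows", "arguments": {"commands": [[0, 0, 1, 0, 0, 0], [0, 0, 1, 0, 0, 0], [0, 0, 1, 0, 0, 0]]}}

```text
time: 13.93
tool_pos: [0.5253, -0.0054, 0.1795]
tool_rot: [-0.0, -0.057, 0.998, 0.001]
contact_force: [-0.1, 5.6, 1.5]
gripper_width: 0.288
grasp_force: 60.9
```

Call:
{"name": "play_rows", "arguments": {"commands": [[0, 0, 1, 0, 0, 0], [0, 0, 1, 0, 0, 0], [0, 0, 1, 0, 0, 0]]}}

```text
time: 14.18
tool_pos: [0.5253, -0.0053, 0.1765]
tool_rot: [-0.0, -0.057, 0.998, 0.001]
contact_force: [-0.4, 4.7, 1.8]
gripper_width: 0.282
grasp_force: 60.8
```

Call:
{"name": "play_rows", "arguments": {"commands": [[0, 0, 1, 0, 0, 0], [0, 0, 1, 0, 0, 0], [0, 0, 1, 0, 0, 0]]}}

```text
time: 14.43
tool_pos: [0.5253, -0.0054, 0.1735]
tool_rot: [-0.0, -0.057, 0.998, 0.001]
contact_force: [0.4, 5.6, 1.1]
gripper_width: 0.284
grasp_force: 60.8
```

Call:
{"name": "play_rows", "arguments": {"commands": [[0, 0, 1, 0, 0, 0], [0, 0, 1, 0, 0, 0], [0, 0, 1, 0, 0, 0], [0, 0, 1, 0, 0, 0]]}}

```text
time: 14.77
tool_pos: [0.5253, -0.0054, 0.1695]
tool_rot: [-0.0, -0.057, 0.998, 0.001]
contact_force: [-0.3, 5.3, 1.6]
gripper_width: 0.287
grasp_force: 60.7
```

Call:
{"name": "play_rows", "arguments": {"commands": [[0, 0, 1, 0, 0, 0], [0, 0, 1, 0, 0, 0], [0, 0, 1, 0, 0, 0], [0, 0, 1, 0, 0, 0]]}}

```text
time: 15.1
tool_pos: [0.5253, -0.0054, 0.1655]
tool_rot: [-0.0, -0.057, 0.998, 0.0]
contact_force: [-0.4, 5.0, 1.9]
gripper_width: 0.286
grasp_force: 60.7
```

Call:
{"name": "play_rows", "arguments": {"commands": [[0, 0, 1, 0, 0, 0], [0, 0, 1, 0, 0, 0], [0, 0, 1, 0, 0, 0], [0, 0, 1, 0, 0, 0]]}}

```text
time: 15.43
tool_pos: [0.5253, -0.0054, 0.1615]
tool_rot: [-0.0, -0.057, 0.998, 0.0]
contact_force: [-0.5, 5.3, 2.4]
gripper_width: 0.287
grasp_force: 60.6
```

Call:
{"name": "play_rows", "arguments": {"commands": [[0, 0, 1, 0, 0, 0], [0, 0, 1, 0, 0, 0], [0, 0, 1, 0, 0, 0], [0, 0, 1, 0, 0, 0]]}}

```text
time: 15.77
tool_pos: [0.5253, -0.0053, 0.1575]
tool_rot: [-0.0, -0.057, 0.998, 0.001]
contact_force: [-0.1, 5.3, 2.4]
gripper_width: 0.283
grasp_force: 60.6
```

Call:
{"name": "play_rows", "arguments": {"commands": [[0, 0, 1, 0, 0, 0], [0, 0, 1, 0, 0, 0], [0, 0, 1, 0, 0, 0], [0, 0, 1, 0, 0, 0]]}}

```text
time: 16.1
tool_pos: [0.5253, -0.0053, 0.1535]
tool_rot: [-0.0, -0.057, 0.998, 0.001]
contact_force: [-1.7, 4.9, 2.0]
gripper_width: 0.283
grasp_force: 60.6
```

Call:
{"name": "play_rows", "arguments": {"commands": [[0, 0, 1, 0, 0, 0], [0, 0, 1, 0, 0, 0], [0, 0, 1, 0, 0, 0], [0, 0, 1, 0, 0, 0]]}}

```text
time: 16.43
tool_pos: [0.5253, -0.0052, 0.1496]
tool_rot: [-0.0, -0.057, 0.998, 0.001]
contact_force: [-0.7, 6.1, 3.4]
gripper_width: 0.286
grasp_force: 60.6
```

Call:
{"name": "play_rows", "arguments": {"commands": [[0, 0, 1, 0, 0, 0], [0, 0, 1, 0, 0, 0], [0, 0, 1, 0, 0, 0], [0, 0, 1, 0, 0, 0]]}}

```text
time: 16.77
tool_pos: [0.5253, -0.0051, 0.1456]
tool_rot: [-0.0, -0.057, 0.998, 0.001]
contact_force: [-1.5, 6.6, 3.1]
gripper_width: 0.283
grasp_force: 60.6
```

Call:
{"name": "play_rows", "arguments": {"commands": [[0, 0, 0.7, 0, 0, 0], [0, 0, 0.7, 0, 0, 0], [0, 0, 0.6, 0, 0, 0]]}}

```text
time: 17.02
tool_pos: [0.5253, -0.0051, 0.1436]
tool_rot: [-0.0, -0.057, 0.998, 0.001]
contact_force: [-0.7, 6.5, 3.2]
gripper_width: 0.283
grasp_force: 60.6
```

Call:
{"name": "play_rows", "arguments": {"commands": [[0, 0.4, 0.7, 0, 0, 0], [0, 0, 0.7, 0, 0, 0], [0, 0, 0.6, 0, 0, 0]]}}

```text
time: 17.27
tool_pos: [0.5253, -0.0049, 0.1415]
tool_rot: [-0.0, -0.057, 0.998, 0.0]
contact_force: [-0.7, 5.6, 2.2]
gripper_width: 0.281
grasp_force: 60.4
```

Call:
{"name": "play_rows", "arguments": {"commands": [[0, 0, 0.7, 0, 0, 0], [0, 0, 0.7, 0, 0, 0], [0, 0, 0.6, 0, 0, 0]]}}

```text
time: 17.52
tool_pos: [0.5253, -0.0049, 0.1395]
tool_rot: [-0.0, -0.057, 0.998, 0.001]
contact_force: [-0.1, 5.6, 1.9]
gripper_width: 0.288
grasp_force: 60.4
```

Call:
{"name": "play_rows", "arguments": {"commands": [[0, 0, 0.5, 0, 0, 0], [0, 0, 0.5, 0, 0, 0]]}}

```text
time: 17.68
tool_pos: [0.5252, -0.0049, 0.1385]
tool_rot: [-0.0, -0.057, 0.998, 0.001]
contact_force: [-0.3, 6.1, 2.4]
gripper_width: 0.287
grasp_force: 60.4
```

Call:
{"name": "play_rows", "arguments": {"commands": [[0, 0, 0.5, 0, 0, 0], [0, 0, 0.5, 0, 0, 0]]}}

```text
time: 17.85
tool_pos: [0.5253, -0.0048, 0.1379]
tool_rot: [-0.0, -0.057, 0.998, 0.001]
contact_force: [-1.6, 6.0, 5.4]
gripper_width: 0.282
grasp_force: 60.7
```

Call:
{"name": "play_rows", "arguments": {"commands": [[0, 0, 0.5, 0, 0, 0], [0, 0, 0.4, 0, 0, 0]]}}

```text
time: 18.02
tool_pos: [0.5254, -0.0048, 0.1378]
tool_rot: [-0.0, -0.057, 0.998, 0.001]
contact_force: [-3.6, 5.6, 8.6]
gripper_width: 0.284
grasp_force: 61.1
```

Call:
{"name": "play_rows", "arguments": {"commands": [[0, 0, 0.5, 0, 0, 0], [0, 0, 0.4, 0, 0, 0]]}}

```text
time: 18.18
tool_pos: [0.5256, -0.0048, 0.1377]
tool_rot: [-0.0, -0.057, 0.998, 0.001]
contact_force: [-6.2, 7.2, 13.1]
gripper_width: 0.286
grasp_force: 61.5
```

Call:
{"name": "play_rows", "arguments": {"commands": [[0, 0, 0.5, 0, 0, 0], [0, 0, 0.3, 0, 0, 0]]}}

```text
time: 18.35
tool_pos: [0.5257, -0.0048, 0.1377]
tool_rot: [-0.0, -0.057, 0.998, 0.001]
contact_force: [-7.9, 8.2, 16.7]
gripper_width: 0.283
grasp_force: 61.8
```

Call:
{"name": "play_rows", "arguments": {"commands": [[0, 0, -1.2, 0, 0, 0], [0, 0, 0, 0, 0, 0]]}}

```text
time: 18.52
tool_pos: [0.5256, -0.0048, 0.1378]
tool_rot: [0.0, -0.057, 0.998, 0.001]
contact_force: [-4.4, 6.5, 8.5]
gripper_width: 0.284
grasp_force: 61.1
```

Call:
{"name": "play_rows", "arguments": {"commands": [[0, 0, 0, 0, 0, 0], [0, 0, 0, 0, 0, 0], [0, 0, 0, 0, 0, 0], [0, 0, 0, 0, 0, 0], [0, 0, 0, 0, 0, 0]], "hand": 50}}

```text
time: 18.93
tool_pos: [0.5252, -0.0058, 0.136]
tool_rot: [-0.0, -0.057, 0.998, -0.0]
contact_force: [-0.1, 0.8, -0.4]
gripper_width: 0.59
grasp_force: 0.0
```

Call:
{"name": "play_rows", "arguments": {"commands": [[0, 0, -10, 0, 0, 0], [0, 0, -25, 0, 0, 0], [0, 0, -35, 0, 0, 0], [0, 0, -35, 0, 0, 0], [0, 0, 0, 0, 0, 0]]}}

```text
time: 19.35
tool_pos: [0.5293, -0.0061, 0.2512]
tool_rot: [0.007, -0.057, 0.998, -0.002]
contact_force: [0.5, 0.2, 0.7]
gripper_width: 0.583
grasp_force: 0.0
```

```bash
python3 w.py w6; python3 - <<'E'
from h import *
from plant import imaging
s,f=pickle.load(open('pics/w6.pkl','rb'))
a=cv2.resize(f['image'][110:290,160:340,::-1],(400,400),interpolation=cv2.INTER_CUBIC)
g=imaging.grab_frame('side');b=cv2.resize(g['image'][140:240,240:340,::-1],(400,400),interpolation=cv2.INTER_CUBIC)
cv2.imwrite('pics/c6.png',np.hstack([a,b]))
E
```

```text
19.35 [ 0.52925871 -0.00612014  0.25116092] [ 0.00716756 -0.05704156  0.99834462 -0.00170749] [0.4505458  0.17818384 0.70511028] 297.3186396354542 [[ 1.98513927e-04 -9.47433374e-01 -3.19953063e-01  8.20483829e-02]
 [ 9.99999932e-01  2.87857346e-04 -2.31945716e-04  1.31115044e-03]
 [ 3.11853952e-04 -3.19952996e-01  9.47433366e-01 -1.28294426e-01]
 [ 0.00000000e+00  0.00000000e+00  0.00000000e+00  1.00000000e+00]]
```

View pics/c6.png

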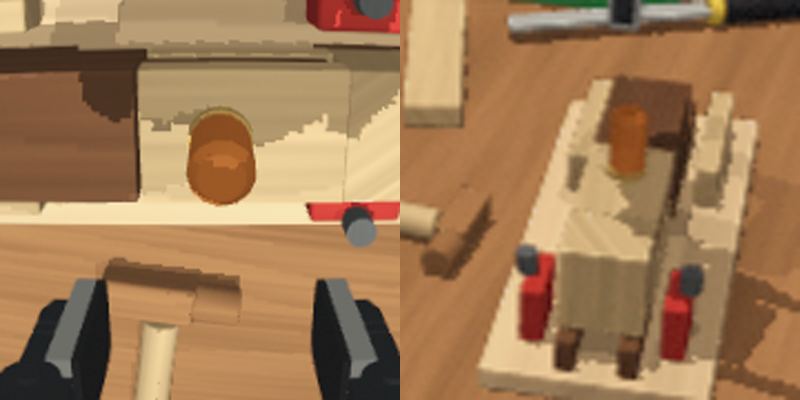

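The pin stands upright in the fork hole with its collar on the fork's top face, at (220,120) in the left crop. The gripper is clear and the other tools in these crops look undisturbed.

```bash
python3 -c "
from plant import manip
print(manip.job_done())"
```

```text
the job is handed in; nothing more can be done
None
```

The rail is bottomed in the fork, and the orange pin is threaded through both cheeks and the tenon with its collar on the fork. The pin is released and the job handed in at about 19 s, with readings never above about 20 N.

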